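# Load the whole alpaca figurines onto the kiln tray

### The arm

A 6-joint arm with a two-finger parallel gripper is mounted at the origin on the work surface. World frame = base frame: x ahead of the robot, y to its left, z up, the work surface at z = 0. Lengths are in m, angles in rad, forces in N, time in s.
With the tool pointing down it reaches from about 0.225 to 0.725 m from the base axis. Payload 3.1 kg.
Tool frame: the origin (TCP) lies between the finger pads; the fingertips stand 17 mm ahead of it and the grasp point (between the pads) lies 2 mm behind it; z points along the fingers, y is the line along which they close (so a half turn about z gives the same grasp; the last joint's range is limited). The gripper opens to 85 mm and grips with 20 to 120 N. Pads are 22 mm wide; open, the fingers measure 114 mm over their backs; the gripper's body (76 mm by 85 mm) begins 54 mm behind the grasp point. The pads swing forward as they close: fully open they stand 13 mm farther back than shut.
Start: joints at [1.202, 0.048, 0.099, 1.622, 0, 1.443], TCP at [0.125, 0.51, 0.248] pointing down, gripper open.
Joint ranges: [-2.91, 2.91], [-0.99, 1.94], [-1.21, 1.42], [-2.12, 2.29], [-1.49, 1.47], [-3.14, 3.14]. Speed limits (rad/s): [2.79, 2.79, 3.14, 3.14, 3.14, 3.14].

### API

Orientations are given as a 3x3 rotation matrix whose columns are the frame's x, y, z axes.
In Python, from plant import telemetry, vision, r gives the robot as it stands.
- The arm moves only by the tool play_rows, never from a script. Its argument "targets" is a list of rows, each a list of 3 entries, a list of its own where there are three numbers: the shift along the world's x, y, z normalised to -1 to 1, where 1 is 800 mm, then the turn about the world's z normalised to -1 to 1, where 1 is 45 degrees, then the opening, from -1 (shut) to 1 (fully open). In form: [[[x, y, z], yaw, gripper], ...]. A call has 1 to 20 rows; each row is the pose to reach, as a shift and turn from the pose commanded when the call began; what a row does not reach only later rows make up. A row lasts 1/8 s, in which the tool goes at most 62.5 mm and 10.7 degrees, less where a joint would pass 70% of its speed; a pose out of reach is approached as far as the arm can. A call with a number of a shift or a turn outside -1 to 1 is refused whole. A call with a gripper value outside its range is refused whole. The fingers move at their own pace and stop on an object; the grip force is fixed at half the most. Time passes only in rows, so rows that repeat a pose let the fingers close. It gives the time, the measured TCP pose, the force, the opening and the grip force at its end, in the units of the state.
- telemetry.observe(): the state, without advancing time (a new reading comes with each control period).
- vision.camera(name): name is "side" or "top"; returns a dict with "image" (420x560x3 uint8, blue, green, red), "fov_y" (degrees; the focal length in pixels is half the picture's height over the tangent of half this angle, whatever the lens; pixels are square), "cx", "cy" (the principal point, pixels), "rvec" (rotation vector, rad) and "tvec" (3), from world to camera coordinates, as OpenCV has them. Camera axes: x right, y down, z forward; pixel columns grow to the right and rows downward; lengths in m; the calibration is good to about 2 mm. A picture is of the moment at which its call begins. There is no depth.
- r.finish_job(): hands the job in; it is judged then, once.
Trained networks look in a picture, given as the dict that the camera call returned (one of the last four; its "shot" number tells which), for a name from the list of things; names that differ only in an ending like _2 or _b are one class to them, and where a whole thing is asked for, a point or a joint stands for the part that bears it (a point fixed in the world has none). Each returns a list of dicts, best first, with "conf" (0 to 1); they miss things now and then, are a little off and sometimes report something else, mostly with a low value. They report only what shows in the picture. A call takes as long as a camera call. They do not tell look-alikes from the thing itself.
- vision.cut_out(picture, label): "pixels" (420x560 bool, what is visible of it).
- vision.mark_of(picture, label): "location" ([x, y, z] in m, in world coordinates, good to about 4 mm: a listed point, or the origin of a listed thing).
The state is a dict: "clock": time; "joint_positions": joint angles; "qvel": joint speeds; "effort": joint torques, N m; "tcp_pos": TCP position; "ee_rot": TCP orientation; "contact_force": force on the tool from outside, world axes, zero at the start; "ft_torque": the same for the moment, N m; "gripper_width": finger opening in m; "gripper_force": force on a finger pad.
Only numpy, scipy, OpenCV 4.12 (cv2) and the standard library are available. Lean on these libraries where they do the work, as an engineer would, in place of code of your own. Each camera call takes 0.05 s, during which the arm holds its last target. There are 200 camera calls.

### The job

Load the kiln tray with the three whole alpaca figurines: the large standing one goes lengthwise on the oblong setter, the small standing one on the round setter, and the one lying down on the square setter, each upright, in the middle of its setter and flat on its floor. Set them down gently, do not drop or bang them. Leave the two broken figurines, which have lost their heads, standing where they are on the bench.

Things in the scene. Friction and masses are not known exactly. Their poses are not given: they have to be found in the camera images.
- large_alpaca: Large whole alpaca figurine, white ceramic, 150 g, standing on four legs. Origin: centre of its underside; x to the head, z up. Trunk (rounded block, grip it across y) 70 mm long (x), 34 mm wide (y), 26 to 58 mm above the feet, centred over the origin; legs stand within 70 x 34 mm. Neck and head, 17 mm wide, at x = +19 to +50 mm, top at 97 mm with the ears.
- small_alpaca: Small whole alpaca figurine, white ceramic, 60 g, standing on four legs, same shape as the large one. Origin: centre of its underside; x to the head, z up. Trunk (rounded block, grip it across y) 48 mm long (x), 26 mm wide (y), 21 to 45 mm above the feet, centred over the origin; legs stand within 48 x 26 mm. Neck and head, 13 mm wide, at x = +11 to +34 mm, top at 75 mm.
- resting_alpaca: Whole alpaca figurine lying down with folded legs, white ceramic, 140 g. Origin: centre of its underside; x to the head, z up. Trunk (rounded block, grip it across y) 64 mm long (x), 40 mm wide (y), from the ground to 36 mm high, centred over the origin; folded forelegs reach x = +42 mm. Neck and head, 16 mm wide, at x = +15 to +46 mm, top at 73 mm.
- broken_large: Broken figurine, to be left alone: like the large standing alpaca (same trunk and legs) but neck and head are missing, only a short round stump on the trunk; top at 63 mm. Origin: centre of its underside; x to the stump end, z up. 
- broken_small: Broken figurine, to be left alone: like the small standing alpaca (same trunk and legs) but neck and head are missing, only a short round stump on the trunk; top at 49 mm. Origin: centre of its underside; x to the stump end, z up. 
- tray: Fixed plywood kiln tray, open-topped, 136 mm (x) by 372 mm (y), walls 14 mm high and 6 mm thick, floor 6 mm thick. It holds the three setters in a row along its y, 125 mm between centres, in any order. Origin: centre of its underside, on the bench.
- setter_oblong: Fixed oblong fired-clay setter, a shallow dish in the tray: outside 114 mm (its x) by 68 mm (its y), 12 mm high; inside 104 x 58 mm. Origin: centre of its underside, 6 mm above the bench on the tray floor; its inner floor, where the figurine stands, is 6 mm above the origin, its rim 12 mm.
- setter_round: Fixed round fired-clay setter, a shallow dish in the tray: outside diameter 94 mm, inside 84 mm, 12 mm high. Origin: centre of its underside, 6 mm above the bench on the tray floor; its inner floor is 6 mm above the origin, its rim 12 mm.
- setter_square: Fixed square fired-clay setter, a shallow dish in the tray: outside 98 x 98 mm, inside 88 x 88 mm, 12 mm high. Origin: centre of its underside, 6 mm above the bench on the tray floor; its inner floor is 6 mm above the origin, its rim 12 mm.
There are look-alikes about, which are no part of the job. Leave any turquoise look-alike of the resting_alpaca alone. Leave any red look-alike of the small_alpaca alone.

How it is judged:
By the outcome, as a careful person would: the job done as asked, in the order asked, and still so for the second after the job is handed in, with the robot touching nothing.
It also fails if it takes over 96 s, if anything falls off the work surface, if the arm or the gripper's body presses on something with over 40 N, if the wrist force passes 120 N, or if a joint passes its speed limit or range.

## Working session

There is one attempt and no reset: what is moved stays moved. The work goes in short steps, Python scripts to look and compute and a tool call to move; the robot and the scene stay as the last step left them, time stands still between calls to the robot, and variables do not carry over. Pictures are saved under pics/ and viewed, at most 14 in all, crops included, and the job is handed in when it is done.

Besides the shell and the picture viewer there is one more tool, called as name(argument=value, ...), one argument or row to a line, values as JSON. play_rows: Moves the arm, as the interface text tells. Its arguments: {"type":"object","properties":{"targets":{"type":"array","items":{"type":"array"}}},"required":["targets"]}

```bash
mkdir -p pics; ls; cat > h.py <<'E'
import numpy as np, cv2, pickle
from plant import telemetry, vision, r
def shot(n,name=None):
    p=vision.camera(n)
    if name: cv2.imwrite(f'pics/{name}.png',p['image'])
    return p
def K(p):
    f=p['image'].shape[0]/2/np.tan(np.radians(p['fov_y'])/2)
    return np.array([[f,0,p['cx']],[0,f,p['cy']],[0,0,1.]])
def proj(p,X):
    return cv2.projectPoints(np.array(X,float).reshape(-1,1,3),np.array(p['rvec'],float),np.array(p['tvec'],float),K(p),None)[0].reshape(-1,2)
def back(p,uv,z):
    R=cv2.Rodrigues(np.array(p['rvec'],float))[0];t=np.array(p['tvec'],float).ravel()
    uv=np.array(uv,float).reshape(-1,2)
    d=np.c_[uv,np.ones(len(uv))]@np.linalg.inv(K(p)).T@R
    C=-R.T@t
    return C+d*((z-C[2])/d[:,2])[:,None]
E
python3 - <<'E'
from h import *
np.set_printoptions(precision=3,suppress=True)
P={n:shot(n,n+'0') for n in('top','side')}
for n,p in P.items():
    print(n,p['fov_y'],p['cx'],p['cy'],{k:v for k,v in p.items() if k not in('image',)}.keys(), -cv2.Rodrigues(np.array(p['rvec'],float))[0].T@np.ravel(p['tvec']))
    for l in ['large_alpaca','small_alpaca','resting_alpaca','broken_large','broken_small','tray','setter_oblong','setter_round','setter_square']:
        print(l,[(np.round(d['location'],3).tolist(),round(d['conf'],2)) for d in vision.mark_of(p,l)])
s=telemetry.observe();print(s['tcp_pos'],s['ee_rot'],s['clock'],s['gripper_width'])
E
```

```text
pics
top 56.188551679553264 279.3289392481654 211.89985906294103 dict_keys(['fov_y', 'cx', 'cy', 'rvec', 'tvec', 'shot']) [ 0.441 -0.035  0.922]
large_alpaca [([0.428, -0.195, 0.001], 0.97)]
small_alpaca [([0.457, 0.1, -0.001], 0.71), ([0.439, 0.204, -0.002], 0.67)]
resting_alpaca [([0.427, -0.432, -0.001], 0.96), ([0.544, -0.39, -0.005], 0.64)]
broken_large [([0.441, -0.012, 0.003], 0.91)]
broken_small [([0.55, 0.381, 0.0], 0.7)]
tray []
setter_oblong [([0.632, -0.034, 0.008], 0.65)]
setter_round [([0.625, 0.09, 0.003], 0.96), ([0.63, -0.034, 0.008], 0.71)]
setter_square [([0.641, -0.161, 0.005], 0.83)]
side 42.98446332109056 283.7592113730083 204.55608167937925 dict_keys(['fov_y', 'cx', 'cy', 'rvec', 'tvec', 'shot']) [ 0.166 -0.652  0.96 ]
large_alpaca [([0.43, -0.195, 0.005], 0.83)]
small_alpaca [([0.435, 0.202, -0.002], 0.83), ([0.456, 0.101, 0.004], 0.74)]
resting_alpaca [([0.542, -0.386, -0.002], 0.81), ([0.432, -0.433, -0.002], 0.8)]
broken_large [([0.441, -0.013, -0.003], 0.56)]
broken_small [([0.553, 0.376, -0.001], 0.71), ([0.63, -0.031, 0.002], 0.42)]
tray [([0.628, -0.035, 0.0], 0.69)]
setter_oblong [([0.631, -0.033, 0.003], 0.62)]
setter_round [([0.624, 0.093, 0.008], 0.89), ([0.441, -0.015, -0.003], 0.29)]
setter_square [([0.642, -0.159, 0.004], 0.93), ([0.44, -0.014, -0.003], 0.45)]
[0.125 0.51  0.248] [[-0.971  0.238 -0.   ]
 [ 0.238  0.971  0.   ]
 [ 0.    -0.    -1.   ]] 1.0 0.08552058328119784
```

View pics/top0.png

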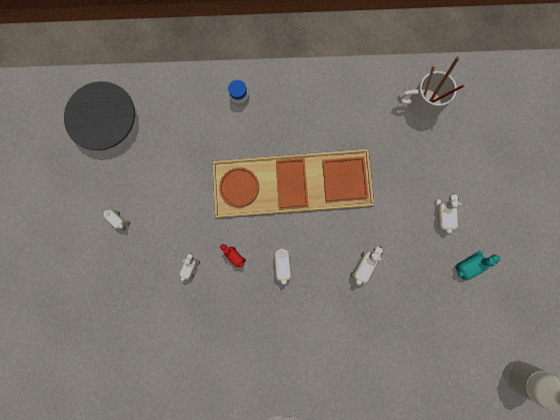

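View pics/side0.png

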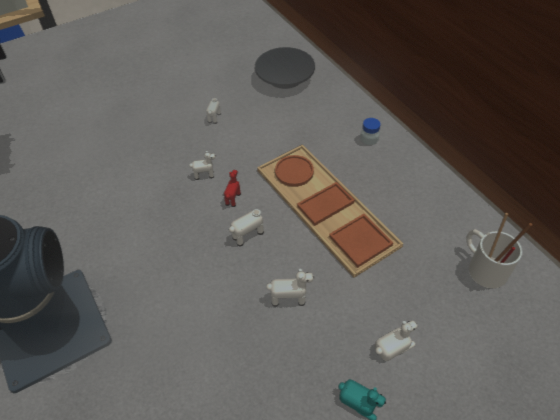

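The top view shows the whole large alpaca at (367,266), the small white one at (187,267) and the resting white one at (448,214). The broken ones are at (283,265) and (115,219), the red look-alike is at (233,256) and the turquoise one at (477,265). The setters, left to right, are round (239,187), oblong (292,183) and square (345,180).

Next I'll fit poses from the silhouettes in both views.

```bash
cat > fit.py <<'E'
from h import *
from scipy.optimize import minimize
np.set_printoptions(precision=4,suppress=True)
def box(x0,x1,w,z0,z1,c=.0):
    # box with chamfered edges (convex point set)
    h=w/2;P=[]
    for sx in(0,1):
        for sy in(-1,1):
            for z,iz in((z0,1),(z1,-1)):
                X=x1 if sx else x0; d=-1 if sx else 1
                P+=[[X+d*c,sy*(h-c*.3),z+iz*c*.3],[X+d*c*.3,sy*(h-c),z+iz*c*.3],[X+d*c*.3,sy*(h-c*.3),z+iz*c]]
    return np.array(P)
def stand(L,W,z0,z1,n0,n1,nw,top):
    lw=L*.16
    legs=[box(a,a+lw,lw,0,z0+5e-3)+[0,s*(W/2-lw/2),0] for a in(-L/2,L/2-lw) for s in(-1,1)]
    return [box(-L/2,L/2,W,z0,z1,.008)]+legs+[box(n0,(n0+n1)/2+.004,nw,z1-.01,top-.005,.003),box((n0+n1)/2-.004,n1,nw,top-.028*top/.097,top-.009,.004)]
M={'large_alpaca':stand(.07,.034,.026,.058,.019,.050,.017,.097),
   'small_alpaca':stand(.048,.026,.021,.045,.011,.034,.013,.075),
   'resting_alpaca':[box(-.032,.032,.040,0,.036,.008),box(.02,.042,.03,0,.014,.003),box(.015,.034,.016,.03,.068,.003),box(.028,.046,.016,.048,.066,.004)]}
def circ(d): 
    a=np.linspace(0,2*np.pi,40); return np.c_[np.cos(a)*d/2,np.sin(a)*d/2]
def prism(xy,h): return [np.vstack([np.c_[xy,0*xy[:,0]],np.c_[xy,0*xy[:,0]+h]])]
rect=lambda a,b: np.array([[a,b],[a,-b],[-a,-b],[-a,b]])/2
M['setter_oblong']=prism(rect(.114,.068),.012);M['setter_round']=prism(circ(.094),.012);M['setter_square']=prism(rect(.098,.098),.012)
S=4
def render(p,parts,q):
    x,y,yaw,z=q;c,s=np.cos(yaw),np.sin(yaw);R=np.array([[c,-s,0],[s,c,0],[0,0,1]])
    m=np.zeros((420*S,560*S),np.uint8)
    for P in parts:
        uv=proj(p,P@R.T+[x,y,z])*S+(S-1)/2
        cv2.fillConvexPoly(m,cv2.convexHull(np.round(uv*16).astype(np.int32)),1,shift=4)
    return cv2.resize(m.astype(np.float32),(560,420),interpolation=cv2.INTER_AREA)
def fit(l,masks,q0,yaws):
    def cost(q):
        c=0
        for p,m in masks:
            g=render(p,M[l],q); c+=1-np.minimum(g,m).sum()/np.maximum(g,m).sum()
        return c/len(masks)
    best=None
    for yw in yaws:
        q=np.array([q0[0],q0[1],yw,q0[2]])
        o=minimize(cost,q,method='Nelder-Mead',options=dict(initial_simplex=np.vstack([q]+[q+d for d in np.diag([.006,.006,.15,.006])]),xatol=1e-4,fatol=1e-4,maxiter=200))
        if best is None or o.fun<best.fun: best=o
    return best
def mask(p,l,near):
    b=None
    for d in vision.cut_out(p,l):
        m=d['pixels'];c=np.argwhere(m).mean(0)[::-1]
        e=np.linalg.norm(c-proj(p,[near])[0])
        if b is None or e<b[0]: b=(e,m)
    return None if b is None or b[0]>25 else b[1].astype(np.float32)
def locate(l,P,q0,yaws):
    ms=[(p,mask(p,l,[q0[0],q0[1],q0[2]+.02])) for p in P]; ms=[a for a in ms if a[1] is not None]
    o=fit(l,ms,q0,yaws); return o,ms
E
cat > run1.py <<'E'
from fit import *
P=[shot('top'),shot('side')]
G={'large_alpaca':((.429,-.195,0),(-.7,-.3)),'small_alpaca':((.437,.203,0),(-.6,-.2)),'resting_alpaca':((.543,-.388,0),(-.3,0)),
'setter_oblong':((.632,-.034,.006),(.05,)),'setter_round':((.625,.091,.006),(0,)),'setter_square':((.641,-.16,.006),(.05,))}
im=[p['image'].copy() for p in P]
for l,(q,y) in G.items():
    o,ms=locate(l,P,q,y);print(l,o.x,np.degrees(o.x[2]),round(o.fun,3),len(ms))
    for i,p in enumerate(P):
        cs=cv2.findContours((render(p,M[l],o.x)>.5).astype(np.uint8),0,1)[0];cv2.drawContours(im[i],cs,-1,(0,255,0),1)
a=cv2.resize(im[0][140:300,170:500],None,fx=2,fy=2);b=cv2.resize(im[1][140:380,180:450],None,fx=2,fy=2)[:480]
cv2.imwrite('pics/fitT.png',a);cv2.imwrite('pics/fitS.png',b)
E
python3 run1.py
```

```text
large_alpaca [ 0.4318 -0.1939 -0.5251  0.0017] -30.085380439580263 0.145 2
small_alpaca [ 0.4364  0.2031 -0.3874  0.001 ] -22.19472358722246 0.173 2
resting_alpaca [ 0.5428 -0.3865 -0.0387  0.0001] -2.2192795839619763 0.103 2
setter_oblong [ 0.6323 -0.035   0.0553  0.0075] 3.1673892491455016 0.042 2
setter_round [0.6256 0.0892 0.1456 0.0066] 8.341072780619692 0.047 2
setter_square [ 0.6397 -0.1596  0.0536  0.0071] 3.068259931738227 0.038 2
```

View pics/fitT.png

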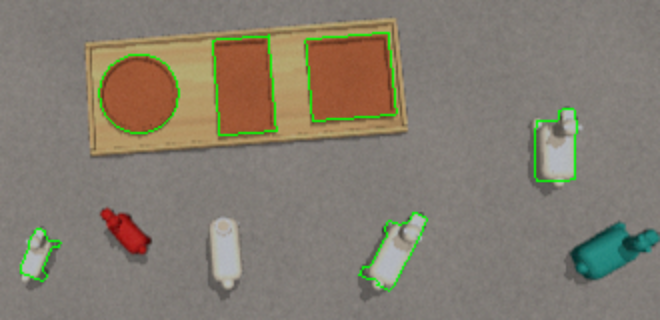

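View pics/fitS.png

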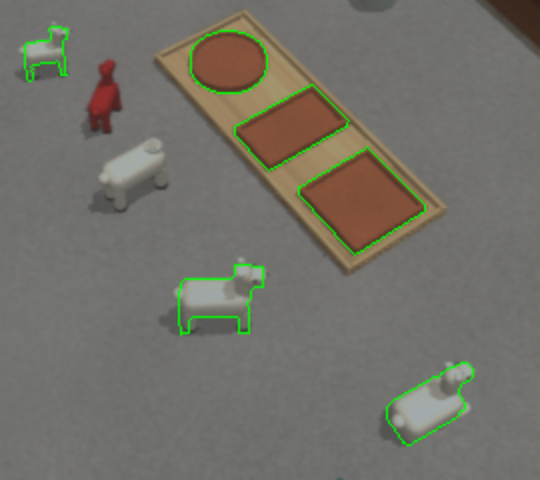

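play_rows(
  targets=[
    [[0.3825, -0.88, 0], -0.362, 1],
    [[0.3825, -0.88, 0], -0.362, 1],
    [[0.3825, -0.88, 0], -0.362, 1],
    [[0.3825, -0.88, 0], -0.362, 1],
    [[0.3825, -0.88, 0], -0.362, 1],
    [[0.3825, -0.88, 0], -0.362, 1],
    [[0.3825, -0.88, 0], -0.362, 1],
    [[0.3825, -0.88, 0], -0.362, 1],
    [[0.3825, -0.88, 0], -0.362, 1],
    [[0.3825, -0.88, 0], -0.362, 1],
    [[0.3825, -0.88, 0], -0.362, 1],
    [[0.3825, -0.88, 0], -0.362, 1],
    [[0.3825, -0.88, 0], -0.362, 1],
    [[0.3825, -0.88, 0], -0.362, 1],
    [[0.3825, -0.88, 0], -0.362, 1],
    [[0.3825, -0.88, -0.1], -0.362, 1],
    [[0.3825, -0.88, -0.1], -0.362, 1],
    [[0.3825, -0.88, -0.1], -0.362, 1],
  ],
)

```text
clock: 3.95
tcp_pos: [0.4304, -0.1927, 0.1677]
ee_rot: [[-0.866, 0.5, -0.002], [0.5, 0.866, 0.001], [0.002, 0.0, -1.0]]
contact_force: [0.1, -0.5, 0.9]
gripper_width: 0.0854
gripper_force: 0.0
```

play_rows(
  targets=[
    [[0, 0, -0.04], 0, 1],
    [[0, 0, -0.08], 0, 1],
    [[0, 0, -0.11], 0, 1],
    [[0, 0, -0.135], 0, 1],
    [[0, 0, -0.15], 0, 1],
    [[0, 0, -0.15], 0, 1],
    [[0, 0, -0.15], 0, 1],
    [[0, 0, -0.15], 0, -1],
    [[0, 0, -0.15], 0, -1],
    [[0, 0, -0.15], 0, -1],
    [[0, 0, -0.15], 0, -1],
    [[0, 0, -0.15], 0, -1],
    [[0, 0, -0.15], 0, -1],
    [[0, 0, -0.15], 0, -1],
    [[0, 0, -0.15], 0, -1],
  ],
)

```text
clock: 5.82
tcp_pos: [0.4315, -0.1941, 0.0488]
ee_rot: [[-0.865, 0.501, 0.001], [0.501, 0.865, -0.0], [-0.001, 0.0, -1.0]]
contact_force: [-1.2, 1.7, 6.2]
gripper_width: 0.0331
gripper_force: 60.1
```

```bash
python3 - <<'E'
from h import *
a=shot('top');b=shot('side')
A=a['image'];B=b['image']
im=np.hstack([cv2.resize(A[200:320,320:440],(400,400)),cv2.resize(B[210:330,220:340],(400,400))])
cv2.imwrite('pics/g1.png',im);s=telemetry.observe();print(s['tcp_pos'],s['gripper_width'],s['gripper_force'],s['contact_force'])
E
```

```text
[ 0.43153421 -0.19414365  0.04879245] 0.032908323428348485 60.149205923080444 [-0.89148833  1.92752588  5.34265786]
```

View pics/g1.png

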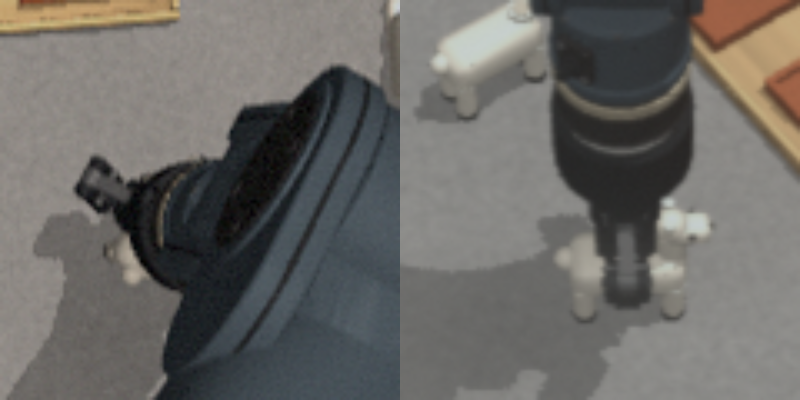

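The fingers hold the large one by mid-trunk, 33 mm wide. In the side crop the finger at x=628 lies between the legs at 583 and 672.

play_rows(
  targets=[
    [[0, 0, 0.015], 0, -1],
    [[0, 0, 0.04], 0, -1],
    [[0, 0, 0.08], 0, -1],
    [[0, 0, 0.1], 0, -1],
    [[0.05, 0.04, 0.1], 0.15, -1],
    [[0.1, 0.08, 0.1], 0.3, -1],
    [[0.15, 0.12, 0.1], 0.45, -1],
    [[0.2, 0.16, 0.1], 0.6, -1],
    [[0.235, 0.185, 0.1], 0.7, -1],
    [[0.251, 0.199, 0.1], 0.74, -1],
    [[0.251, 0.199, 0.1], 0.74, -1],
    [[0.251, 0.199, 0.1], 0.74, -1],
    [[0.251, 0.199, 0.1], 0.74, -1],
  ],
)

```text
clock: 7.55
tcp_pos: [0.6312, -0.0358, 0.1282]
ee_rot: [[-0.999, -0.055, -0.001], [-0.055, 0.999, -0.0], [0.001, -0.0, -1.0]]
contact_force: [-0.2, -0.3, -2.3]
gripper_width: 0.0329
gripper_force: 60.1
```

```bash
cat > held.py <<'E'
import sys
from h import *
b=shot('side');a=shot('top')
s=telemetry.observe();t=np.array(s['tcp_pos']);print(t,s['gripper_width'],s['contact_force'])
u=proj(b,[t])[0].astype(int);v=proj(a,[t])[0].astype(int)
c=lambda I,u:cv2.resize(I[max(u[1]-70,0):u[1]+70,u[0]-70:u[0]+70],(500,500),interpolation=2)
cv2.imwrite(f'pics/{sys.argv[1]}.png',c(b['image'],u))
E
python3 held.py h1
```

```text
[ 0.63151367 -0.03566102  0.12848857] 0.03328882696882235 [ 0.3752765   0.00806123 -1.96632561]
```

View pics/h1.png

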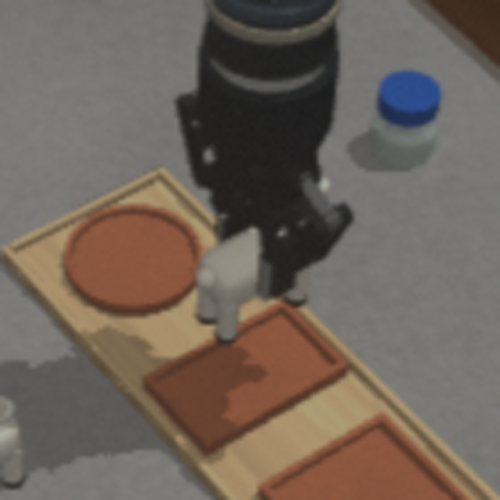

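The alpaca is upright in the grip, above the oblong setter. I'll lower it slowly.

play_rows(
  targets=[
    [[0.0006, 0.001, -0.03], 0, -1],
    [[0.0006, 0.001, -0.055], 0, -1],
    [[0.0006, 0.001, -0.07], 0, -1],
    [[0.0006, 0.001, -0.075], 0, -1],
    [[0.0006, 0.001, -0.078], 0, -1],
    [[0.0006, 0.001, -0.08], 0, -1],
    [[0.0006, 0.001, -0.081], 0, -1],
    [[0.0006, 0.001, -0.082], 0, -1],
    [[0.0006, 0.001, -0.082], 0, -1],
    [[0.0006, 0.001, -0.082], 0, -1],
  ],
)

```text
clock: 8.9
tcp_pos: [0.6325, -0.0342, 0.0628]
ee_rot: [[-0.998, -0.056, 0.0], [-0.056, 0.998, 0.0], [-0.0, 0.0, -1.0]]
contact_force: [0.5, -0.5, -1.6]
gripper_width: 0.0331
gripper_force: 60.1
```

play_rows(
  targets=[
    [[0, 0, -0.0006], 0, -1],
    [[0, 0, -0.0012], 0, -1],
    [[0, 0, -0.0018], 0, -1],
    [[0, 0, -0.0022], 0, -1],
    [[0, 0, -0.0022], 0, -1],
    [[0, 0, -0.0022], 0, -1],
  ],
)

```text
clock: 9.65
tcp_pos: [0.6325, -0.0342, 0.061]
ee_rot: [[-0.998, -0.056, 0.0], [-0.056, 0.998, -0.0], [-0.0, -0.0, -1.0]]
contact_force: [0.4, 0.6, -1.7]
gripper_width: 0.0335
gripper_force: 60.2
```

play_rows(
  targets=[
    [[0, 0, -0.0005], 0, -1],
    [[0, 0, -0.001], 0, -1],
    [[0, 0, -0.001], 0, -1],
  ],
)

```text
clock: 10.02
tcp_pos: [0.6326, -0.0342, 0.0609]
ee_rot: [[-0.998, -0.056, 0.0], [-0.056, 0.998, -0.0], [-0.0, -0.0, -1.0]]
contact_force: [-1.0, 0.2, 2.5]
gripper_width: 0.0333
gripper_force: 60.7
```

play_rows(
  targets=[
    [[0, 0, 0], 0, -0.1],
    [[0, 0, 0], 0, 0.0],
    [[0, 0, 0], 0, 0.2],
    [[0, 0, 0], 0, 0.3],
    [[0, 0, 0], 0, 0.3],
    [[0, 0, 0.03], 0, 0.3],
    [[0, 0, 0.09], 0, 0.3],
    [[0, 0, 0.15], 0, 0.4],
    [[0, 0, 0.2], 0, 1],
    [[0, 0, 0.2], 0, 1],
    [[0, 0, 0.2], 0, 1],
  ],
)

```text
clock: 11.4
tcp_pos: [0.6324, -0.0342, 0.2197]
ee_rot: [[-0.998, -0.056, -0.0], [-0.056, 0.998, 0.0], [0.0, 0.0, -1.0]]
contact_force: [0.7, 0.3, -0.7]
gripper_width: 0.0855
gripper_force: 0.0
```

play_rows(
  targets=[
    [[-0.06, 0.0742, 0], -0.15, 1],
    [[-0.12, 0.148, 0], -0.3, 1],
    [[-0.18, 0.22, 0], -0.45, 1],
    [[-0.23, 0.28, 0], -0.565, 1],
    [[-0.245, 0.2966, 0], -0.565, 1],
    [[-0.245, 0.2966, 0], -0.565, 1],
    [[-0.245, 0.2966, -0.06], -0.565, 1],
    [[-0.245, 0.2966, -0.1], -0.565, 1],
    [[-0.245, 0.2966, -0.1], -0.565, 1],
    [[-0.245, 0.2966, -0.1], -0.565, 1],
  ],
)

```text
clock: 12.65
tcp_pos: [0.437, 0.2026, 0.1405]
ee_rot: [[-0.925, 0.379, 0.0], [0.379, 0.925, -0.0], [-0.0, -0.0, -1.0]]
contact_force: [-0.1, 0.7, 0.8]
gripper_width: 0.0854
gripper_force: 0.0
```

```bash
cat > chk.py <<'E'
import sys
from fit import *
P=[shot('top'),shot('side')]
l=sys.argv[1];q=eval(sys.argv[2])
o,ms=locate(l,P,q,(q[3]-.1,q[3]+.1));print(l,o.x,np.degrees(o.x[2]),o.fun,len(ms))
for p in ms: 
    o2=fit(l,[p],q,(q[3]+.05,));print(' single',o2.x,o2.fun)
s=telemetry.observe();print(s['tcp_pos'])
E
python3 chk.py large_alpaca "(.632,-.035,.012,.055)"; python3 held.py h2
```

```text
large_alpaca [ 0.6329 -0.0336  0.0707  0.0124] 4.049373709515455 0.1363738477230072 2
 single [ 0.6333 -0.0337  0.0514  0.0113] 0.13870525360107422
 single [ 0.6356 -0.0305  0.1216  0.0078] 0.11684936285018921
[0.4378 0.2033 0.1419]
[0.43739545 0.20332625 0.1414809 ] 0.0854992988245783 [ 0.04549922 -0.08503592 -0.53872031]
```

View pics/h2.png

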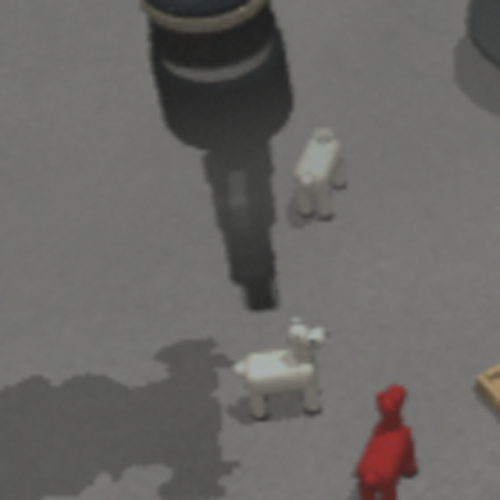

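The large one stands centred on its setter. In this crop the small one is at (280,370), clear of the red one. Descending on it.

play_rows(
  targets=[
    [[0, 0, -0.04], 0, 1],
    [[0, 0, -0.08], 0, 1],
    [[0, 0, -0.11], 0, 1],
    [[0, 0, -0.125], 0, 1],
    [[0, 0, -0.132], 0, 1],
    [[0, 0, -0.132], 0, 1],
    [[0, 0, -0.132], 0, -1],
    [[0, 0, -0.132], 0, -1],
    [[0, 0, -0.132], 0, -1],
    [[0, 0, -0.132], 0, -1],
    [[0, 0, -0.132], 0, -1],
    [[0, 0, -0.132], 0, -1],
    [[0, 0, -0.132], 0, -1],
    [[0, 0, -0.132], 0, -1],
  ],
)

```text
clock: 14.7
tcp_pos: [0.437, 0.2033, 0.0351]
ee_rot: [[-0.926, 0.378, 0.001], [0.378, 0.926, 0.0], [-0.001, 0.001, -1.0]]
contact_force: [-0.2, 0.6, 4.7]
gripper_width: 0.0253
gripper_force: 59.5
```

```bash
python3 held.py h3
```

```text
[0.43705784 0.20330433 0.03513369] 0.02555965076370733 [ 0.10776069 -0.10829747  5.29324378]
```

View pics/h3.png

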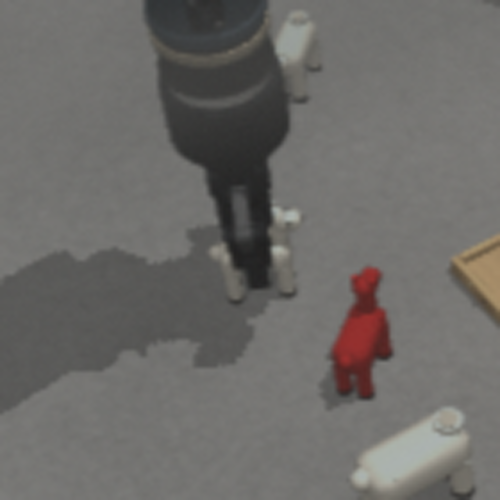

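play_rows(
  targets=[
    [[0, 0, 0.015], 0, -1],
    [[0, 0, 0.05], 0, -1],
    [[0, 0, 0.09], 0, -1],
    [[0, 0, 0.12], 0, -1],
    [[0.05, -0.03, 0.12], 0.15, -1],
    [[0.1, -0.06, 0.12], 0.3, -1],
    [[0.15, -0.09, 0.12], 0.45, -1],
    [[0.2, -0.12, 0.12], 0.565, -1],
    [[0.2358, -0.1426, 0.12], 0.565, -1],
    [[0.2358, -0.1426, 0.1], 0.565, -1],
    [[0.2358, -0.1426, 0.07], 0.565, -1],
    [[0.2358, -0.1426, 0.045], 0.565, -1],
    [[0.2358, -0.1426, 0.03], 0.565, -1],
    [[0.2358, -0.1426, 0.023], 0.565, -1],
    [[0.2358, -0.1426, 0.019], 0.565, -1],
    [[0.2358, -0.1426, 0.0175], 0.565, -1],
    [[0.2358, -0.1426, 0.0175], 0.565, -1],
    [[0.2358, -0.1426, 0.0175], 0.565, -1],
  ],
)

```text
clock: 17.05
tcp_pos: [0.6256, 0.089, 0.0492]
ee_rot: [[-0.998, -0.056, 0.001], [-0.056, 0.998, 0.0], [-0.001, -0.0, -1.0]]
contact_force: [-0.3, -0.4, -0.3]
gripper_width: 0.0249
gripper_force: 58.9
```

Contact should come at about 0.0471.

play_rows(
  targets=[
    [[0, 0, -0.0008], 0, -1],
    [[0, 0, -0.0014], 0, -1],
    [[0, 0, -0.002], 0, -1],
    [[0, 0, -0.0025], 0, -1],
    [[0, 0, -0.0025], 0, -1],
    [[0, 0, -0.0025], 0, -1],
  ],
)

```text
clock: 17.8
tcp_pos: [0.6252, 0.089, 0.0472]
ee_rot: [[-0.998, -0.056, 0.0], [-0.056, 0.998, -0.0], [-0.0, -0.0, -1.0]]
contact_force: [-2.6, 0.5, 5.0]
gripper_width: 0.0251
gripper_force: 59.6
```

play_rows(
  targets=[
    [[0, 0, 0], 0, -0.3],
    [[0, 0, 0], 0, -0.2],
    [[0, 0, 0], 0, 0],
    [[0, 0, 0], 0, 0.1],
    [[0, 0, 0], 0, 0.1],
    [[0, 0, 0.03], 0, 0.1],
    [[0, 0, 0.09], 0, 0.1],
    [[0, 0, 0.15], 0, 0.4],
    [[0, 0, 0.2], 0, 1],
    [[0, 0, 0.2], 0, 1],
    [[-0.017, -0.1, 0.2], -0.12, 1],
    [[-0.034, -0.17, 0.2], -0.12, 1],
    [[-0.05, -0.24, 0.2], -0.12, 1],
    [[-0.065, -0.31, 0.2], -0.12, 1],
    [[-0.08, -0.38, 0.2], -0.12, 1],
    [[-0.09, -0.45, 0.2], -0.12, 1],
    [[-0.103, -0.52, 0.2], -0.12, 1],
    [[-0.103, -0.594, 0.2], -0.12, 1],
    [[-0.103, -0.594, 0.15], -0.12, 1],
    [[-0.103, -0.594, 0.15], -0.12, 1],
  ],
)

```text
clock: 20.3
tcp_pos: [0.5396, -0.3845, 0.1598]
ee_rot: [[-0.999, 0.04, -0.009], [0.04, 0.999, 0.008], [0.01, 0.008, -1.0]]
contact_force: [-0.5, 0.1, -0.2]
gripper_width: 0.0851
gripper_force: 0.0
```

```bash
python3 chk.py small_alpaca "(.625,.089,.012,.055)"; python3 chk.py large_alpaca "(.632,-.035,.012,.055)";  python3 held.py h4
```

```text
small_alpaca [0.6269 0.0893 0.0443 0.0104] 2.535838036171039 0.21673184633255005 2
 single [0.626  0.0886 0.0425 0.0154] 0.1363128423690796
 single [0.6263 0.0885 0.0451 0.0114] 0.29394614696502686
[ 0.5436 -0.3857  0.1685]
large_alpaca [ 0.6329 -0.0338  0.0641  0.0127] 3.6698960953377284 0.14348536729812622 2
 single [ 0.631  -0.0338  0.0352  0.0191] 0.13470572233200073
 single [ 0.633  -0.0335  0.122   0.0123] 0.13657647371292114
[ 0.5436 -0.3861  0.1686]
[ 0.54329381 -0.38609851  0.16785379] 0.08560158271681553 [ 0.56725821  0.38580233 -0.36718679]
```

View pics/h4.png

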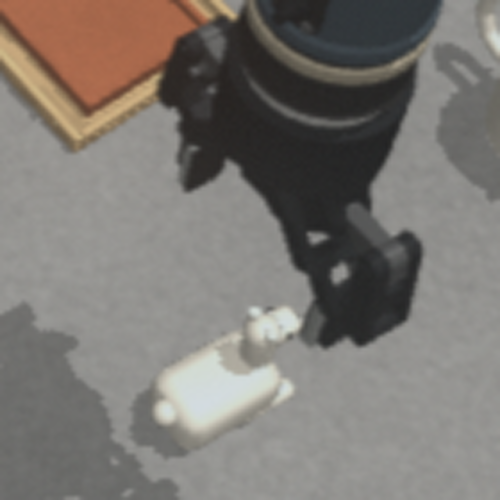

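Both placed figurines measure within about 2 mm of their setter centres. The resting one at (220,395) in this crop is under the gripper, unshifted. Descending.

play_rows(
  targets=[
    [[0, 0, -0.05], 0, 1],
    [[0, 0, -0.1], 0, 1],
    [[0, 0, -0.14], 0, 1],
    [[0, 0, -0.165], 0, 1],
    [[0, 0, -0.176], 0, 1],
    [[0, 0, -0.176], 0, 1],
    [[0, 0, -0.176], 0, -1],
    [[0, 0, -0.176], 0, -1],
    [[0, 0, -0.176], 0, -1],
    [[0, 0, -0.176], 0, -1],
    [[0, 0, -0.176], 0, -1],
    [[0, 0, -0.176], 0, -1],
    [[0, 0, -0.176], 0, -1],
    [[0, 0, -0.176], 0, -1],
  ],
)

```text
clock: 22.55
tcp_pos: [0.5436, -0.3869, 0.0273]
ee_rot: [[-0.999, 0.038, 0.002], [0.038, 0.999, -0.002], [-0.002, -0.002, -1.0]]
contact_force: [0.1, -0.8, 5.7]
gripper_width: 0.0391
gripper_force: 63.4
```

```bash
python3 held.py h5
```

```text
[ 0.54357812 -0.38687441  0.0273072 ] 0.039035535171205414 [0.32440853 0.51549506 6.5726466 ]
```

View pics/h5.png

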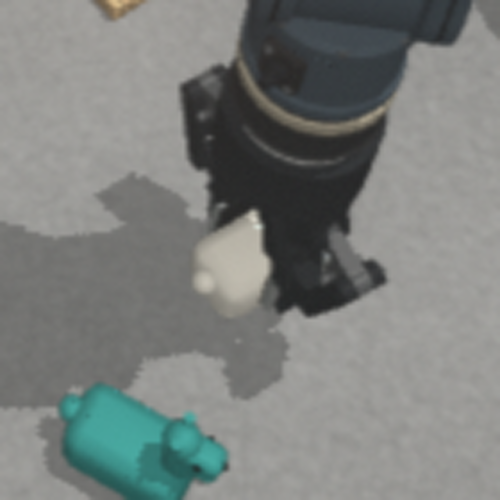

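play_rows(
  targets=[
    [[0, 0, 0.015], 0, -1],
    [[0, 0, 0.04], 0, -1],
    [[0, 0, 0.075], 0, -1],
    [[0.01, 0.03, 0.08], 0, -1],
    [[0.04, 0.09, 0.08], 0.05, -1],
    [[0.07, 0.15, 0.08], 0.118, -1],
    [[0.1, 0.21, 0.08], 0.118, -1],
    [[0.115, 0.26, 0.08], 0.118, -1],
    [[0.12, 0.284, 0.08], 0.118, -1],
    [[0.12, 0.284, 0.07], 0.118, -1],
    [[0.12, 0.284, 0.05], 0.118, -1],
    [[0.12, 0.284, 0.033], 0.118, -1],
    [[0.12, 0.284, 0.025], 0.118, -1],
    [[0.12, 0.284, 0.02], 0.118, -1],
    [[0.12, 0.284, 0.0175], 0.118, -1],
    [[0.12, 0.284, 0.0175], 0.118, -1],
    [[0.12, 0.284, 0.0175], 0.118, -1],
  ],
)

```text
clock: 24.78
tcp_pos: [0.6392, -0.159, 0.0404]
ee_rot: [[-0.999, -0.055, 0.001], [-0.055, 0.999, -0.0], [-0.001, -0.0, -1.0]]
contact_force: [-0.3, 0.4, -1.6]
gripper_width: 0.039
gripper_force: 62.7
```

play_rows(
  targets=[
    [[0.0004, -0.0006, -0.0005], 0, -1],
    [[0.0004, -0.0006, -0.001], 0, -1],
    [[0.0004, -0.0006, -0.0015], 0, -1],
    [[0.0004, -0.0006, -0.0015], 0, -1],
    [[0.0004, -0.0006, -0.0015], 0, -1],
  ],
)

```text
clock: 25.4
tcp_pos: [0.6393, -0.1595, 0.0393]
ee_rot: [[-0.999, -0.055, 0.001], [-0.055, 0.999, -0.0], [-0.001, -0.0, -1.0]]
contact_force: [-1.6, 0.7, 4.1]
gripper_width: 0.0389
gripper_force: 63.2
```

play_rows(
  targets=[
    [[0, 0, 0], 0, 0.0],
    [[0, 0, 0], 0, 0.1],
    [[0, 0, 0], 0, 0.25],
    [[0, 0, 0], 0, 0.4],
    [[0, 0, 0], 0, 0.4],
    [[0, 0, 0.03], 0, 0.4],
    [[0, 0, 0.09], 0, 0.4],
    [[0, 0, 0.15], 0, 0.6],
    [[0, 0, 0.22], 0, 1],
    [[0, 0, 0.22], 0, 1],
    [[-0.1, -0.05, 0.22], 0, 1],
    [[-0.2, -0.1, 0.22], 0, 1],
    [[-0.3, -0.15, 0.22], 0, 1],
    [[-0.3, -0.15, 0.22], 0, 1],
    [[-0.3, -0.15, 0.22], 0, 1],
  ],
)

```text
clock: 27.28
tcp_pos: [0.3961, -0.2801, 0.2136]
ee_rot: [[-0.999, -0.051, -0.002], [-0.051, 0.999, 0.001], [0.001, 0.001, -1.0]]
contact_force: [-0.5, -0.9, 0.2]
gripper_width: 0.0856
gripper_force: 0.0
```

```bash
python3 chk.py resting_alpaca "(.639,-.16,.012,.055)"; python3 - <<'E'
from h import *
a=shot('top')['image'];b=shot('side')['image']
cv2.imwrite('pics/end.png',np.hstack([cv2.resize(a[100:300,90:390],(450,300)),cv2.resize(b[90:310,180:430],(341,300))]))
E
```

```text
resting_alpaca [ 0.6403 -0.1601  0.0748  0.0127] 4.2863703331350305 0.08858218789100647 2
 single [ 0.6393 -0.1598  0.0802  0.0161] 0.10429930686950684
 single [ 0.6388 -0.1614  0.0628  0.0156] 0.0724869966506958
[ 0.3996 -0.2792  0.2142]
```

View pics/end.png

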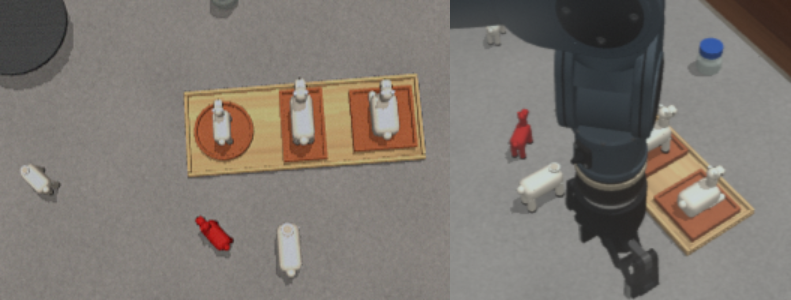

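All three stand upright and centred: small at (222,125) on the round setter, large at (302,118) on the oblong, resting at (384,114) on the square. The broken ones at (38,180) and (288,250) are untouched.

```bash
python3 -c "
from h import *
print(r.finish_job())"
```

```text
the job is handed in; nothing more can be done
None
```

The job is handed in: the large, small and resting alpacas stand upright on the oblong, round and square setters, each measured within about 2 mm of its setter's centre, and the broken figurines and look-alikes were not touched.

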